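# Set the paint mixer's dial one click on and start it

### The job

On the paint mixer with the blue bands, lay a fingertip on the big black knurled dial and turn it clockwise (seen from above) by exactly one click, so that it rests in the next detent; then press that mixer's green start button fully in and let go of it. Nothing is to be gripped or lifted: leave the red mixer's dial and button alone, and leave the tins, bottle, brush and screwdriver where they are.

Things in the scene. Friction and masses are not known exactly. Their poses are not given: they have to be found in the camera images.
- blue_mixer: paint mixer with blue bands on its front and back and a blue ring round its dial; white housing 165 (x) x 270 (y) x 70 mm high, fixed. Origin: centre of its underside, on the table; x points away from its front, y to its left. In this frame: dial axis (vertical) at x 0, y +65 mm; green start button at x -50, y -75; cup (81 mm across, top 92 mm above the table) with a tin (its top 138 mm above the table) at x +32, y -75.
- blue_dial (a joint): angle of the blue mixer's dial, grows clockwise seen from above. Three detents at 0, 0.70 and 1.40 rad (40 degrees apart). A spring cam pulls the free dial to the nearest one, and pushes it on once it is past about half-way; at most about 0.05 N m to overcome, hardly any other drag. It starts at rest in the detent at 0 or at 0.70.
- blue_dial_top (a point): fixed point on the dial's axis at the height of its unpressed flat top, 100 mm above the table; axes as the mixer's. The dial is a black knurled disc 96 mm across, 22 mm high, too wide to pinch. It is sprung: pressed on top it sinks up to 6 mm (4 N to start, 10 N at the bottom) and turns pressed or not. A fingertip pressed on the top 25 to 40 mm from the axis and moved round drags it by friction.
- blue_pointer (a point): top of the blue mixer's dial, near the outer end of its white pointer line, 44 mm from the axis; turns with the dial. Three black dots on the housing beyond the dial mark where the pointer aims in the detents: left dot at 0, middle dot (along the mixer's +x) at 0.70, right dot at 1.40 rad.
- blue_start (a joint): travel of the blue mixer's green start button, 0 up, 0.006 m fully in; spring, 5 N fully in; comes back up by itself
- blue_start_top (a point): centre of the top of the blue mixer's green start button, a round cap 28 mm across 94 mm above the table, pressed straight down; moves with the button
- red_mixer: paint mixer with red bands on its front and back and a red ring round its dial; white housing 165 (x) x 270 (y) x 70 mm high, fixed. Origin: centre of its underside, on the table; x points away from its front, y to its left. In this frame: dial axis (vertical) at x 0, y +65 mm; green start button at x -50, y -75; cup (81 mm across, top 92 mm above the table) with a tin (its top 138 mm above the table) at x +32, y -75.
- red_dial (a joint): angle of the red mixer's dial, built like the blue one's; leave alone
- red_pointer (a point): on the top of the red mixer's dial, near the outer end of its white pointer line, 44 mm from the axis
- red_start (a joint): travel of the red mixer's green start button, 0 up, 0.006 m fully in; leave alone
- blue_tin_mid (a point): centre of the loose blue sample tin, 62 mm across and 68 mm high, that stands in the blue mixer's cup
- red_tin_mid (a point): centre of the loose green sample tin, same size, that stands in the red mixer's cup
- green_tin_mid (a point): centre of a loose green sample tin, same size, standing on the table at the left
- maroon_tin_mid (a point): centre of a loose maroon sample tin, same size, standing on the table at the right
- bottle_mid (a point): centre of a loose white bottle with a blue label, 48 mm across and 120 mm high, standing behind the mixers
- brush_grip (a point): middle of the handle of a loose red-handled brush lying behind the mixers
- opener_grip (a point): middle of the handle of a loose orange-handled screwdriver lying behind the mixers

How it is judged:
By the outcome, as a careful person would: the job done as asked, in the order asked, and still so for the second after the job is handed in, with the robot touching nothing.
It also fails if it takes over 35 s, if anything falls off the work surface, if the arm or the gripper's body presses on something with over 40 N, if the wrist force passes 120 N, or if a joint passes its speed limit or range.

### The arm

A 6-joint arm with a two-finger parallel gripper is mounted at the origin on the work surface. World frame = base frame: x ahead of the robot, y to its left, z up, the work surface at z = 0. Lengths are in mm, angles in rad, forces in N, time in s.
With the tool pointing down it reaches from about 300 to 850 mm from the base axis. Payload 5.4 kg.
Tool frame: the origin (TCP) lies at the very end of the fingers, on their centre line; the grasp point (between the pads) lies 19 mm behind it; z points along the fingers, y is the direction in which the jaws open and shut (so a half turn about z gives the same grasp; the last joint's range is limited). The gripper opens to 85 mm and grips with 20 to 120 N. Pads are 22 mm wide; open, the fingers measure 114 mm over their backs; the gripper's body (76 mm by 85 mm) begins 54 mm behind the grasp point. The pads swing forward as they close: fully open they stand 13 mm farther back than shut.
Start: joints at [1.041, 0.158, 1.597, -0, 1.386, -0.21], TCP at [180.776, 545.826, 204.299] pointing down, gripper open.
Joint ranges: [-2.91, 2.91], [-0.94, 2.29], [0.18, 2.7], [-1.29, 4.43], [0.17, 2.64], [-3, 3]. Speed limits (rad/s): [2.57, 2.57, 3.14, 3.14, 3.14, 3.14].

### API

Orientations are given as [roll, pitch, yaw] about the fixed x, y, z axes, in that order (R = Rz(yaw) Ry(pitch) Rx(roll)).
In Python, from station import arm, viewer gives the robot as it stands.
- The arm moves only by the tool carry_out, never from a script. Its argument "targets" is a list of rows, each a list of 7 numbers: the shift along the tool's x, y, z as a fraction of full scale, then the turn, a rotation vector about the tool's x, y, z as a fraction of full scale, then the opening, from -1 (shut) to 1 (fully open). In form: [[tx, ty, tz, rx, ry, rz, hand], ...]. A call has 1 to 5 rows; each row is the pose to reach, as a shift and turn from the pose measured when the call began, along the tool's axes at that moment; what a row does not reach only later rows make up. Full scale, the value 1, is 100 mm for a shift and 90 degrees for a turn. A row lasts 1/8 s, in which the tool goes at most 62.5 mm and 10.7 degrees, less where a joint would pass 70% of its speed; a pose out of reach is approached as far as the arm can. A call with a number of a shift or a turn outside -1 to 1 is refused whole. A call with a gripper value outside its range is refused whole. The fingers move at their own pace and stop on an object; "newtons" is the grip in N (left out, the last holds). Time passes only in rows, so rows that repeat a pose let the fingers close. It gives the time, the measured TCP pose, the force and the opening at its end, in the units of the state.
- arm.get_state(): the state, without advancing time (a new reading comes with each control period).
- viewer.camera(name): name is "scene" or "top" or "wrist"; returns a dict with "pixels" (480x640x3 uint8, blue, green, red), "z_map" (480x640 float32, mm along the optical axis (not along the pixel's ray), 0 where there is no reading), "mtx" (3x3 intrinsics, pixels), "cam_to_world" (4x4, takes a point from camera to world coordinates). Camera axes: x right, y up, looking along -z (the intrinsics and any distortion apply to the point x, -y, -z); pixel columns grow to the right and rows downward; lengths in mm; the calibration is good to about 2 mm. A picture is of the moment at which its call begins.
- arm.job_done(): hands the job in, once; it reports no verdict.
Trained networks look in a picture, given as the dict that the camera call returned (one of the last four; its "shot" number tells which), for a name from the list of things; names that differ only in an ending like _2 or _b are one class to them, and where a whole thing is asked for, a point or a joint stands for the part that bears it (a point fixed in the world has none). Each returns a list of dicts, best first, with "confidence" (0 to 1); they miss things now and then, are a little off and sometimes report something else, mostly with a low value. They report only what shows in the picture. A call takes as long as a camera call.
- viewer.look_for(label, picture): "position" ([x, y, z] in mm, in the coordinates of the camera as it stood for that picture, good to about 4 mm: the middle of the surface that is visible of it).
The state is a dict: "time": time; "q": joint angles; "dq": joint speeds; "tau": joint torques, N m; "ee_pos": TCP position; "tcp_rot": TCP orientation; "force": force on the tool from outside, world axes, zero at the start; "ft_torque": the same for the moment, N m; "opening": opening from 0.0 (shut) to 1.0 (fully open).
Only numpy, scipy, OpenCV 4.12 (cv2) and the standard library are available. Lean on these libraries where they do the work, as an engineer would, in place of code of your own. Each camera call takes 0.05 s, during which the arm holds its last target. There are 200 camera calls.

## Working session

There is one attempt and no reset: what is moved stays moved. The work goes in short steps, Python scripts to look and compute and a tool call to move; the robot and the scene stay as the last step left them, time stands still between calls to the robot, and variables do not carry over. Pictures are saved under pics/ and viewed, about 8 in all and at most 12, crops included, and the job is handed in when it is done.

Besides the shell and the picture viewer there is one more tool, called after "Request:" as name([rows], argument=value, ...), one row to a line, values as JSON. carry_out: Moves the arm, as the interface text tells. Its arguments: {"type":"object","properties":{"targets":{"type":"array","items":{"type":"array","items":{"type":"number","minimum":-1,"maximum":1}}},"newtons":{"type":"number"}},"required":["targets"]}

```bash
mkdir -p pics
cat > h.py <<'E'
import numpy as np, cv2
from station import arm, viewer
def w(p,cam): return (cam["cam_to_world"]@np.r_[p,1])[:3]
def pix(u,v,cam,z=None):
    M=cam["mtx"];T=cam["cam_to_world"]
    d=np.array([(u-M[0,2])/M[0,0],-(v-M[1,2])/M[1,1],-1.])
    if z is None: return w(d*cam["z_map"][int(v),int(u)],cam)
    D=T[:3,:3]@d; o=T[:3,3]; return o+D*(z-o[2])/D[2]
def proj(P,cam):
    c=np.linalg.inv(cam["cam_to_world"])@np.r_[P,1]
    M=cam["mtx"]; return M[0,0]*c[0]/-c[2]+M[0,2], M[1,1]*-c[1]/-c[2]+M[1,2]
E
python3 - <<'E'
from h import *
for n in("top","scene"):
    c=viewer.camera(n); cv2.imwrite(f"pics/{n}1.png",c["pixels"]); np.savez(f"{n}1.npz",**{k:c[k] for k in("pixels","z_map","mtx","cam_to_world")})
    for l in("blue_dial","blue_pointer","blue_start_top","blue_mixer","red_pointer","blue_tin_mid"):
        print(n,l,[(np.round(w(r["position"],c)),round(r["confidence"],2)) for r in viewer.look_for(l,c)[:2]])
print(arm.get_state())
E
```

```text
top blue_dial [(array([472.,  91.,  89.]), 0.51)]
top blue_pointer [(array([478., 246., 101.]), 0.74), (array([ 470., -255.,   94.]), 0.17)]
top blue_start_top [(array([615., 479.,  69.]), 0.32)]
top blue_mixer [(array([491., 191.,  73.]), 0.85)]
top red_pointer [(array([ 494., -105.,  103.]), 0.65)]
top blue_tin_mid [(array([548., 115., 134.]), 0.8)]
scene blue_dial [(array([486., 244., 102.]), 0.8), (array([760., -20.,  71.]), 0.46)]
scene blue_pointer [(array([484., 244., 101.]), 0.64), (array([629., 502.,  67.]), 0.22)]
scene blue_start_top [(array([477.,  95.,  95.]), 0.59)]
scene blue_mixer [(array([515., 221.,  73.]), 0.84)]
scene red_pointer [(array([499., -98., 105.]), 0.85), (array([487., 243., 101.]), 0.46)]
scene blue_tin_mid [(array([559., 129., 133.]), 0.95)]
{'time': 0.7, 'q': array([ 1.04088649e+00,  1.58373974e-01,  1.59696560e+00,  3.70879847e-05,
        1.38620088e+00, -2.10088890e-01]), 'dq': array([ 7.00691623e-04, -6.84348468e-05, -2.88173769e-04,  3.85685388e-04,
       -5.46451171e-04, -4.05236946e-04]), 'tau': array([ 2.03812851e-04, -3.95932961e+01, -3.31628287e+01, -4.37201625e-04,
        8.09393841e-04, -1.38217374e-05]), 'ee_pos': array([180.78237313, 545.84556022, 204.33103112]), 'tcp_rot': array([ 3.14153400e+00, -2.47706361e-05,  2.82176490e+00]), 'force': array([-0.15394065, -0.10478232,  0.35829101]), 'ft_torque': array([ 0.00503887,  0.04327723, -0.01251552]), 'opening': 0.998808575296209}
```

View pics/top1.png

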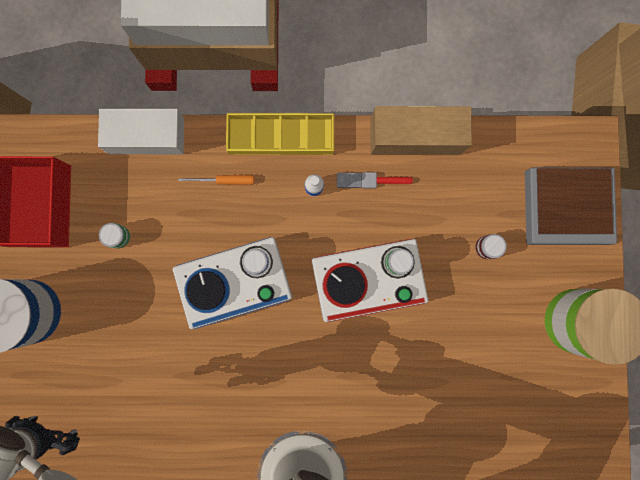

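Run:
```python
from h import *
c=dict(np.load("top1.npz")); M=c["mtx"]; z=c["z_map"]
v,u=np.mgrid[:480,:640]
P=np.stack([(u-M[0,2])/M[0,0]*z,-(v-M[1,2])/M[1,1]*z,-z,np.ones_like(z)],-1)@c["cam_to_world"].T
m=(P[...,2]>50)&(z>0)&(u>165)&(u<298)&(v>230)&(v<335)
# housing outline: heights around 70 (exclude tin parallax)
h=m&(abs(P[...,2]-70)<8)
(ctr,sz,a)=cv2.minAreaRect(P[h][:,:2].astype(np.float32)); print(ctr,sz,a, np.median(P[h][:,2]))
d=m&(abs(P[...,2]-100)<4)&(u<235)
print("dial",cv2.minEnclosingCircle(P[d][:,:2].astype(np.float32)),np.median(P[d],0), d.sum())
g=c["pixels"].astype(int); gr=(g[...,1]>g[...,2]+40)&(g[...,1]>g[...,0]+20)&(u>240)&(u<298)&(v>270)&(v<310)
uc,vc=u[gr].mean(),v[gr].mean(); print("btn",uc,vc,pix(uc,vc,c,94))
cv2.imwrite("pics/crop1.png",cv2.resize(c["pixels"][230:335,165:305],None,fx=5,fy=5,interpolation=cv2.INTER_CUBIC))
for q in((204,277),(201.5,272),(188.6,270.3)):print(q,pix(*q,c,100))
```

```text
(496.8648681640625, 180.17237854003906) (167.5988006591797, 270.2504577636719) 17.014345169067383 70.84903496404513
dial ((478.0285949707031, 242.43710327148438), 48.19313049316406) [478.52701701 241.76795068 100.51887266   1.        ] 890
btn 265.0 293.05825242718447 [471.34271352  93.47164025  94.        ]
(204, 277) [510.59765206 244.64557969 100.        ]
(201.5, 272) [522.95109515 251.03470234 100.        ]
(188.6, 270.3) [527.05358453 283.10852553 100.        ]
```

View pics/crop1.png

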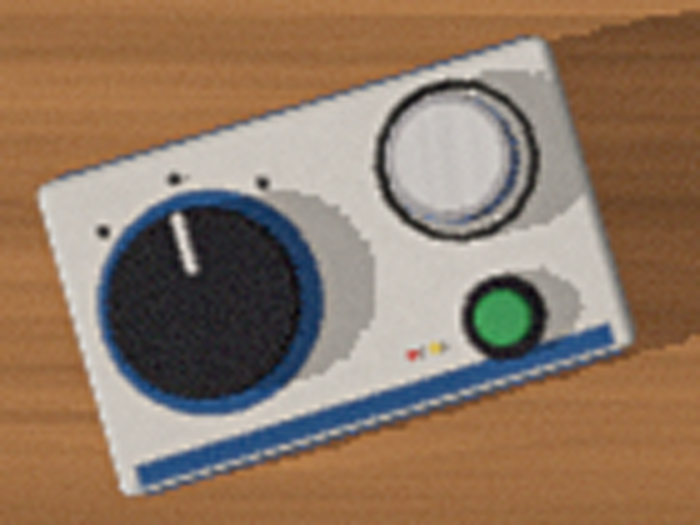

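View pics/scene1.png

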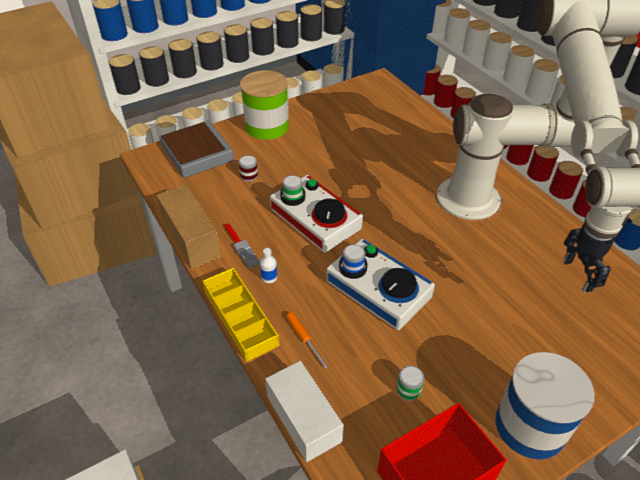

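Request:
carry_out([
  [-0.5,-0.3,0,0,0,0,-1],
  [-1,-0.6,0,0,0,0,-1],
  [-1,-0.6,0,0,0,0,-1],
], newtons=20)

```text
time: 1.08
ee_pos: [259.1, 455.3, 204.4]
tcp_rot: [-3.141, 0.001, 2.817]
force: [-0.3, 0.0, 0.9]
opening: 0.375
```

Request:
carry_out([
  [-0.5,-0.3,0,0,0,0,-1],
  [-1,-0.6,0,0,0,0,-1],
  [-1,-0.6,0,0,0,0,-1],
])

```text
time: 1.45
ee_pos: [336.6, 365.0, 204.8]
tcp_rot: [3.141, 0.001, 2.812]
force: [0.5, 0.2, 0.5]
opening: 0.001
```

Request:
carry_out([
  [-0.5,-0.3,0,0,0,0,-1],
  [-1,-0.6,0,0,0,0,-1],
  [-1,-0.6,0,0,0,0,-1],
  [-1,-0.6,0,0,0,0,-1],
])

```text
time: 1.95
ee_pos: [411.0, 277.1, 204.8]
tcp_rot: [3.141, 0.001, 2.813]
force: [-0.2, 1.9, -0.3]
opening: -0.005
```

Request:
carry_out([
  [-0.44,-0.215,0.4,0,0,0,-1],
  [-0.44,-0.215,0.8,0,0,0,-1],
  [-0.44,-0.215,0.9,0,0,0,-1],
  [-0.44,-0.215,0.9,0,0,0,-1],
])

```text
time: 2.45
ee_pos: [444.9, 243.9, 115.0]
tcp_rot: [3.141, -0.0, 2.815]
force: [0.7, -0.1, 0.3]
opening: -0.003
```

Run:
```python
from h import *
print(arm.get_state()["ee_pos"],arm.get_state()["force"])
a=viewer.camera("wrist");b=viewer.camera("top")
cv2.imwrite("pics/near2.png",np.hstack([cv2.resize(a["pixels"],(400,300)),cv2.resize(b["pixels"][230:335,165:305],(400,300))]))
```

```text
[444.93778318 243.92942235 115.01284316] [ 0.65300574 -0.06887217  0.3325234 ]
```

View pics/near2.png

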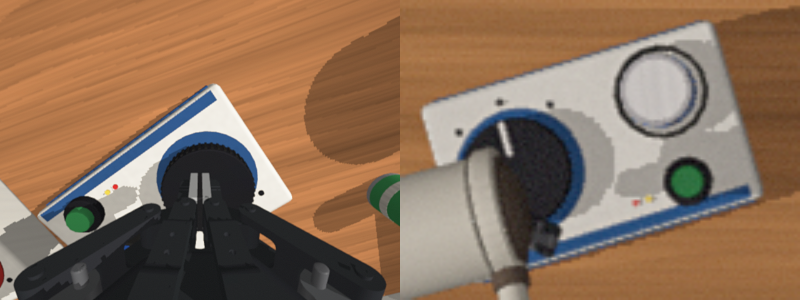

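Left half: closed fingertips over the near part of the dial. Right half: pointer (about 503,138) still aims at the middle dot (500,101), so the dial is at 0.70. Pressing down now.

Request:
carry_out([
  [0,0,0.1,0,0,0,-1],
  [0,0,0.15,0,0,0,-1],
  [0,0,0.185,0,0,0,-1],
  [0,0,0.185,0,0,0,-1],
])

```text
time: 3.05
ee_pos: [446.4, 243.8, 97.8]
tcp_rot: [3.14, 0.002, 2.815]
force: [-0.1, -0.7, -0.3]
opening: -0.001
```

Request:
carry_out([
  [0,0,0.02,0,0,0,-1],
  [0,0,0.02,0,0,0,-1],
])

```text
time: 3.3
ee_pos: [446.3, 243.7, 95.7]
tcp_rot: [3.14, 0.002, 2.815]
force: [0.3, -0.5, -0.5]
opening: 0.0
```

Request:
carry_out([
  [0,0,0.015,0,0,0,-1],
  [0,0,0.015,0,0,0,-1],
])

```text
time: 3.55
ee_pos: [446.2, 243.7, 94.1]
tcp_rot: [3.14, 0.002, 2.815]
force: [0.4, 0.4, 0.3]
opening: 0.002
```

Run:
```python
from h import *
s=arm.get_state();print(s["ee_pos"],s["force"],s["ft_torque"],s["tau"])
a=viewer.camera("wrist");b=viewer.camera("scene")
cv2.imwrite("pics/near3.png",np.hstack([cv2.resize(a["pixels"][200:360,220:420],(400,320)),cv2.resize(b["pixels"][220:340,320:470],(400,320))]))
```

```text
[446.20650578 243.69319309  94.06517168] [0.35248834 0.43900381 0.28414173] [ 0.02465571  0.01390056 -0.00393294] [-1.46036773e-02 -3.41538906e+01 -3.00860560e+01  2.78234684e-04
 -2.47205584e-02  2.80779909e-05]
```

View pics/near3.png

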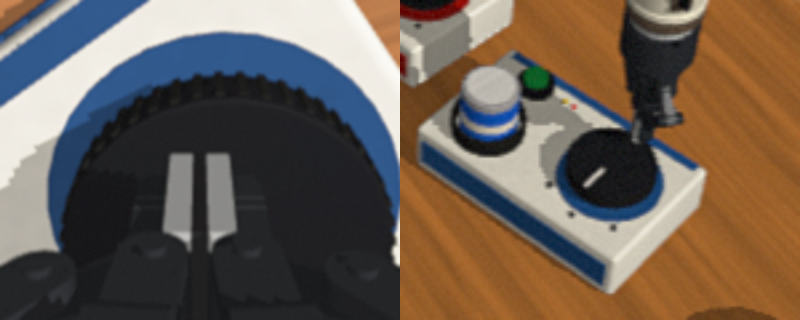

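Run:
```python
from h import *
b=viewer.camera("scene");s=arm.get_state()
u,v=proj(s["ee_pos"],b);print("tcp px",u,v,"dial px",proj([478,242.4,100],b))
M=b["mtx"]
for vv in range(int(v)-24,int(v)+10,3):
    print(vv,[tuple(int(t) for t in pix(uu,vv,b)) for uu in range(int(u)-9,int(u)+12,3)])
x,y=int(u)-50,int(v)-60
im=b["pixels"][y:y+100,x:x+120].copy()
im=cv2.resize(im,None,fx=6,fy=6,interpolation=cv2.INTER_CUBIC);cv2.circle(im,(int((u-x)*6),int((v-y)*6)),4,(0,0,255),1);cv2.imwrite("pics/z4.png",im)
```

```text
tcp px 409.0267906200719 277.822464472439 dial px (np.float64(399.7823662986499), np.float64(280.57960924773613))
253 [(348, 85, -5), (343, 93, 0), (457, 227, 187), (473, 255, 222), (462, 254, 215), (469, 272, 235), (465, 279, 240)]
256 [(357, 97, -2), (351, 104, 0), (456, 227, 175), (466, 249, 202), (464, 259, 209), (466, 271, 222), (464, 279, 228)]
259 [(366, 109, 0), (359, 114, 0), (457, 231, 166), (464, 249, 188), (461, 257, 194), (452, 259, 191), (464, 282, 219)]
262 [(420, 169, 73), (364, 121, -3), (358, 129, 0), (462, 249, 174), (454, 252, 174), (471, 280, 210), (462, 282, 207)]
265 [(421, 172, 64), (418, 181, 72), (454, 232, 141), (463, 253, 167), (468, 268, 184), (472, 283, 202), (473, 295, 213)]
268 [(451, 206, 102), (424, 190, 70), (454, 233, 130), (456, 247, 145), (466, 268, 172), (351, 164, 2), (347, 173, 9)]
271 [(454, 212, 96), (451, 220, 103), (443, 224, 102), (457, 250, 136), (451, 255, 138), (358, 174, 2), (346, 175, -3)]
274 [(463, 223, 100), (455, 226, 98), (447, 230, 97), (444, 238, 104), (437, 243, 105), (408, 226, 71), (398, 228, 66)]
277 [(465, 227, 92), (460, 234, 96), (456, 241, 101), (449, 246, 102), (442, 250, 102), (432, 252, 98), (409, 240, 72)]
280 [(478, 243, 103), (469, 246, 101), (460, 248, 97), (458, 257, 106), (450, 261, 105), (441, 262, 101), (416, 250, 73)]
283 [(484, 251, 102), (475, 254, 100), (467, 257, 98), (461, 262, 100), (453, 266, 99), (447, 271, 100), (424, 260, 75)]
286 [(489, 259, 101), (481, 262, 99), (473, 265, 98), (469, 272, 102), (462, 277, 103), (449, 275, 94), (426, 264, 67)]
```

View pics/z4.png

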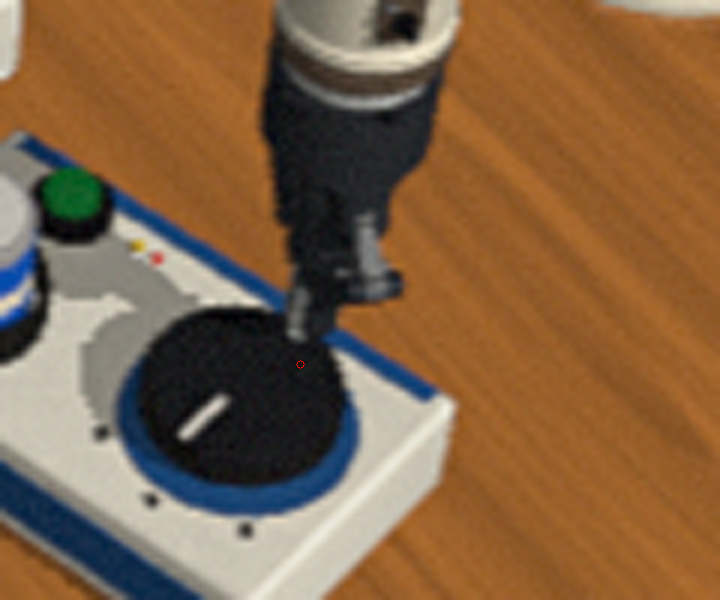

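The picture shows the pads ending about 4 px above the projected TCP, and no force, so the fingertips seem to be still above the dial. Going on down in small steps, guided by force.

Request:
carry_out([
  [0,0,0.02,0,0,0,-1],
  [0,0,0.02,0,0,0,-1],
])

```text
time: 3.95
ee_pos: [446.2, 243.7, 92.0]
tcp_rot: [3.14, 0.002, 2.815]
force: [0.4, -0.6, -0.0]
opening: 0.002
```

Request:
carry_out([
  [0,0,0.02,0,0,0,-1],
  [0,0,0.02,0,0,0,-1],
])

```text
time: 4.2
ee_pos: [445.9, 243.7, 89.7]
tcp_rot: [3.14, 0.001, 2.815]
force: [-0.0, 0.3, 0.2]
opening: -0.001
```

Request:
carry_out([
  [0,0,0.02,0,0,0,-1],
  [0,0,0.02,0,0,0,-1],
])

```text
time: 4.45
ee_pos: [445.8, 243.6, 87.5]
tcp_rot: [3.14, 0.001, 2.815]
force: [-0.8, 0.3, -0.0]
opening: -0.001
```

Run:
```python
from h import *
c=viewer.camera("top");c0=dict(np.load("top1.npz"))
for (U,V) in((212,285),(215,292),(205,276),(203,281)):print((U,V),[np.median([pix(U+i,V+j,k)[2] for i in(-1,0,1) for j in (-1,0,1)]).round(1) for k in(c,c0)])
b=viewer.camera("scene");s=arm.get_state();print(s["tau"],s["force"])
u,v=proj(s["ee_pos"],b);x,y=370,232
im=cv2.resize(b["pixels"][y:y+75,x:x+75],None,fx=8,fy=8,interpolation=cv2.INTER_CUBIC);cv2.circle(im,(int((u-x)*8),int((v-y)*8)),4,(0,0,255),1);cv2.imwrite("pics/z5.png",im)
```

```text
(212, 285) [np.float64(100.7), np.float64(101.9)]
(215, 292) [np.float64(102.6), np.float64(99.3)]
(205, 276) [np.float64(99.1), np.float64(100.1)]
(203, 281) [np.float64(99.0), np.float64(99.2)]
[ 1.04920648e-03 -3.42187893e+01 -2.97686702e+01  9.25345412e-04
 -4.45698490e-03 -1.67230735e-05] [ 0.44913252  0.42168132 -0.66025906]
```

View pics/z5.png

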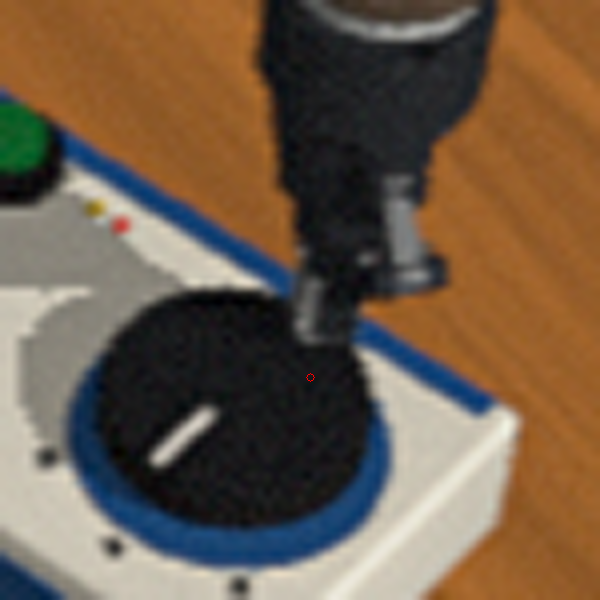

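Run:
```python
from h import *
a=viewer.camera("wrist");s=arm.get_state()
print("tcp px",proj(s["ee_pos"],a),"dial centre px",proj([478,242.4,100],a))
print("cam",a["cam_to_world"].round(3))
for v in range(258,300,4): print(v,[tuple(int(t) for t in pix(u,v,a)) for u in(308,314,320,326,332)])
print("dial surf",[pix(u,v,a).round() for u,v in((320,245),(280,270),(360,270))])
```

```text
tcp px (np.float64(321.7268509878464), np.float64(269.5047732151479)) dial centre px (np.float64(338.3820936490823), np.float64(330.2923364168477))
cam [[ 3.21000e-01 -9.05000e-01 -2.78000e-01  3.75300e+02]
 [ 9.47000e-01  3.07000e-01  9.30000e-02  2.65962e+02]
 [ 1.00000e-03 -2.93000e-01  9.56000e-01  2.57918e+02]
 [ 0.00000e+00  0.00000e+00  0.00000e+00  1.00000e+00]]
258 [(432, 240, 100), (433, 243, 100), (434, 246, 100), (435, 249, 100), (436, 252, 100)]
262 [(434, 240, 100), (435, 242, 99), (435, 245, 101), (437, 248, 100), (437, 251, 101)]
266 [(436, 239, 101), (437, 242, 99), (438, 244, 99), (439, 248, 101), (375, 265, 257)]
270 [(438, 238, 99), (439, 241, 100), (440, 244, 100), (441, 247, 100), (442, 250, 100)]
274 [(440, 237, 100), (442, 240, 99), (442, 243, 100), (443, 246, 100), (444, 249, 101)]
278 [(433, 240, 121), (434, 243, 121), (435, 245, 120), (436, 248, 121), (437, 251, 121)]
282 [(433, 241, 125), (434, 243, 125), (435, 245, 125), (436, 248, 125), (437, 250, 125)]
286 [(434, 241, 128), (434, 243, 129), (435, 245, 129), (436, 248, 128), (436, 250, 130)]
290 [(433, 241, 133), (434, 243, 133), (435, 246, 133), (436, 248, 132), (436, 250, 134)]
294 [(433, 241, 136), (434, 243, 136), (435, 246, 137), (435, 248, 137), (437, 250, 136)]
298 [(434, 241, 139), (435, 243, 139), (435, 245, 140), (436, 248, 139), (437, 250, 139)]
dial surf [array([431., 248.,  90.]), array([434., 225., 100.]), array([447., 264., 100.])]
```

Wrist depth agrees: finger ends are clearly above the dial surface (z 100) though the reported TCP is 87.5. The reported height is therefore offset; I continue by force.

Request:
carry_out([
  [0,0,0.02,0,0,0,-1],
  [0,0,0.04,0,0,0,-1],
  [0,0,0.04,0,0,0,-1],
])

```text
time: 4.97
ee_pos: [445.8, 243.6, 83.5]
tcp_rot: [3.14, 0.001, 2.815]
force: [0.6, -0.5, 0.0]
opening: -0.004
```

Request:
carry_out([
  [0,0,0.02,0,0,0,-1],
  [0,0,0.03,0,0,0,-1],
  [0,0,0.03,0,0,0,-1],
])

```text
time: 5.35
ee_pos: [445.7, 243.6, 80.3]
tcp_rot: [3.141, 0.001, 2.815]
force: [-0.1, -0.0, 0.8]
opening: -0.006
```

Request:
carry_out([
  [0,0,0.02,0,0,0,-1],
  [0,0,0.03,0,0,0,-1],
  [0,0,0.03,0,0,0,-1],
])

```text
time: 5.72
ee_pos: [445.6, 243.6, 77.2]
tcp_rot: [3.141, 0.0, 2.815]
force: [0.9, -0.0, -0.0]
opening: -0.002
```

Run:
```python
from h import *
a=viewer.camera("wrist");s=arm.get_state();print(s["ee_pos"],s["force"],s["time"])
for v in range(264,290,2): print(v,[tuple(int(t) for t in pix(u,v,a)) for u in(300,314,320,332)])
cv2.imwrite("pics/w6.png",cv2.resize(a["pixels"][220:320,250:400],None,fx=4,fy=4))
```

```text
[445.68240002 243.54310879  77.31078294] [-0.02482643 -0.0237696   0.00739733] 5.775
264 [(431, 236, 95), (432, 243, 100), (432, 246, 101), (434, 252, 100)]
266 [(431, 237, 98), (433, 243, 100), (433, 246, 101), (436, 251, 99)]
268 [(432, 236, 100), (433, 243, 101), (434, 246, 100), (436, 251, 101)]
270 [(432, 236, 101), (434, 243, 100), (435, 245, 100), (437, 251, 101)]
272 [(434, 236, 99), (436, 242, 100), (436, 245, 100), (438, 250, 100)]
274 [(434, 235, 100), (436, 242, 101), (437, 245, 100), (440, 250, 99)]
276 [(435, 235, 100), (434, 243, 108), (435, 246, 109), (437, 251, 108)]
278 [(436, 235, 100), (434, 243, 111), (435, 245, 110), (437, 250, 109)]
280 [(437, 234, 100), (434, 243, 112), (435, 245, 113), (437, 250, 112)]
282 [(438, 234, 100), (434, 243, 114), (435, 245, 115), (437, 250, 114)]
284 [(439, 234, 101), (434, 243, 116), (435, 245, 117), (437, 250, 116)]
286 [(441, 233, 99), (434, 243, 119), (435, 245, 118), (436, 250, 118)]
288 [(436, 236, 112), (434, 243, 121), (435, 245, 121), (436, 250, 121)]
```

Finger end is now measured at z≈108 with TCP 77.3, an offset of about 30 mm; contact is expected near TCP z≈69–70.

Request:
carry_out([
  [0,0,0.03,0,0,0,-1],
  [0,0,0.06,0,0,0,-1],
  [0,0,0.06,0,0,0,-1],
])

```text
time: 6.15
ee_pos: [445.7, 243.7, 71.6]
tcp_rot: [3.141, 0.001, 2.815]
force: [-2.2, -0.0, 4.8]
opening: -0.002
```

Request:
carry_out([
  [0,0,0.02,0,0,0,-1],
  [0,0,0.02,0,0,0,-1],
])

```text
time: 6.4
ee_pos: [445.7, 243.8, 70.2]
tcp_rot: [3.141, 0.0, 2.815]
force: [-2.7, 0.2, 5.9]
opening: -0.001
```

Request:
carry_out([
  [0.01,0.044,0.02,0,0,0.089,-1],
  [0.013,0.089,0.02,0,0,0.178,-1],
  [0.01,0.134,0.02,0,0,0.267,-1],
  [0,0.178,0.02,0,0,0.356,-1],
  [0,0.178,0.02,0,0,0.356,-1],
])

```text
time: 7.02
ee_pos: [452.9, 261.7, 69.7]
tcp_rot: [3.137, 0.0, 2.254]
force: [-0.9, 1.0, 6.8]
opening: 0.002
```

Run:
```python
from h import *
b=viewer.camera("scene");c=viewer.camera("top");s=arm.get_state();print(s["ee_pos"],s["tcp_rot"],s["force"],s["time"])
cv2.imwrite("pics/t7.png",np.hstack([cv2.resize(b["pixels"][232:332,360:460],(400,400),interpolation=cv2.INTER_CUBIC),cv2.resize(c["pixels"][240:340,165:265],(400,400),interpolation=cv2.INTER_CUBIC)]))
```

```text
[452.78262287 261.58189771  69.65733373] [3.13717451e+00 2.62256448e-04 2.25540040e+00] [-1.68013039  1.75083955  7.48458081] 7.125
```

View pics/t7.png

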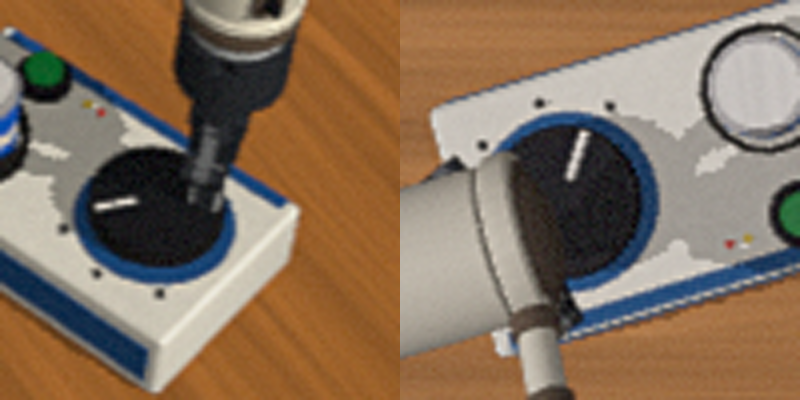

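The dial has turned about 32° with the finger: the pointer runs (571,180)→(584,132) in the right half, heading for the right dot at (610,106). That is well past half-way, so I lift straight off and let the cam finish.

Request:
carry_out([
  [0,0,-0.1,0,0,0,-1],
  [0,0,-0.4,0,0,0,-1],
  [0,0,-0.6,0,0,0,-1],
  [0,0,-0.6,0,0,0,-1],
])

```text
time: 7.62
ee_pos: [453.8, 261.7, 131.4]
tcp_rot: [3.134, 0.002, 2.255]
force: [-0.2, -0.1, -0.3]
opening: 0.002
```

Run:
```python
from h import *
c=viewer.camera("top");s=arm.get_state();print(s["ee_pos"],s["tcp_rot"],s["force"],s["time"])
cv2.imwrite("pics/t8.png",cv2.resize(c["pixels"][235:335,165:305],(700,500),interpolation=cv2.INTER_CUBIC))
```

```text
[452.76427974 261.44330627 129.89278587] [3.13638045e+00 6.27643581e-04 2.25538117e+00] [-0.22864724 -0.32946118  0.07811617] 7.675
```

View pics/t8.png

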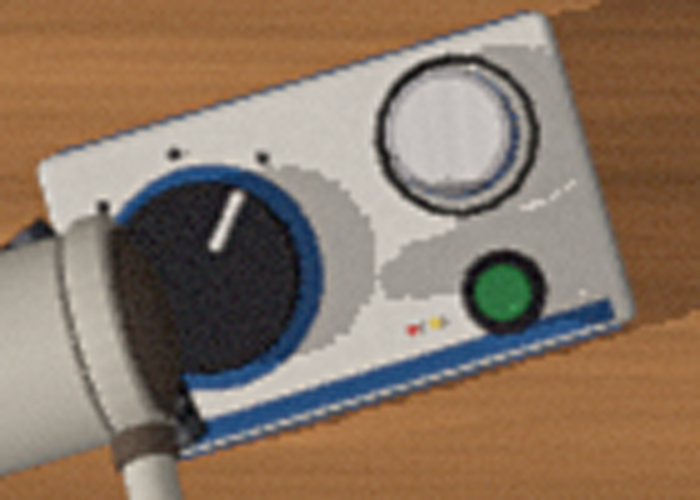

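Pointer (214,248)→(237,195) aims straight at the right dot (262,158); about 40° clockwise of where it began, so it rests in the 1.40 detent. Now to the button, turning the tool so that the jaws' axis lies along the mixer's y, away from the tin.

Request:
carry_out([
  [-0.2,-0.13,-0.05,0,0,-0.11,-1],
  [-0.4,-0.26,-0.1,0,0,-0.22,-1],
  [-0.6,-0.4,-0.1,0,0,-0.33,-1],
  [-0.7,-0.47,-0.1,0,0,-0.44,-1],
  [-0.7,-0.47,-0.1,0,0,-0.55,-1],
])

```text
time: 8.3
ee_pos: [459.6, 176.4, 138.0]
tcp_rot: [3.139, 0.001, 3.123]
force: [-0.2, 0.2, 0.2]
opening: 0.001
```

```bash
cat > go.py <<'E'
from h import *
import sys
s=arm.get_state();R=cv2.Rodrigues(np.zeros(3))[0]
from scipy.spatial.transform import Rotation as Ro
R=Ro.from_euler("xyz",s["tcp_rot"]);G=Ro.from_euler("xyz",[np.pi,0,np.radians(197)])
p=s["ee_pos"];t=np.array([468.2,92.8,float(sys.argv[1])])
print(p.round(1),s["tcp_rot"].round(3),s["force"].round(1),s["time"])
print("shift",(R.inv().apply(t-p)/100).round(3),"turn",((R.inv()*G).as_rotvec()/(np.pi/2)).round(3))
E
python3 go.py 135
```

```text
[459.6 176.4 138. ] [3.139e+00 1.000e-03 3.123e+00] [-0.2  0.2  0.2] 8.3
shift [-0.102 -0.834  0.028] turn [ 0.001  0.001 -0.2  ]
```

Request:
carry_out([
  [-0.05,-0.42,0.03,0,0,-0.1,-1],
  [-0.1,-0.83,0.03,0,0,-0.2,-1],
  [-0.1,-0.83,0.03,0,0,-0.2,-1],
  [-0.1,-0.83,0.03,0,0,-0.2,-1],
])

```text
time: 8.8
ee_pos: [467.3, 93.7, 133.9]
tcp_rot: [3.139, 0.0, -2.847]
force: [-0.6, 0.2, 0.4]
opening: 0.003
```

```bash
python3 go.py 80
python3 - <<'E'
from h import *
a=viewer.camera("wrist");b=viewer.camera("scene")
print("btn px",proj([471,93.7,94],a))
cv2.imwrite("pics/b9.png",np.hstack([cv2.resize(a["pixels"],(400,300)),cv2.resize(b["pixels"][200:305,310:450],(400,300))]))
E
```

```text
[467.3  93.7 133.9] [ 3.139  0.    -2.847] [-0.6  0.2  0.4] 8.8
shift [-0.006 -0.013  0.539] turn [ 0.002  0.    -0.002]
btn px (np.float64(319.73708442114827), np.float64(251.88346850001008))
```

View pics/b9.png

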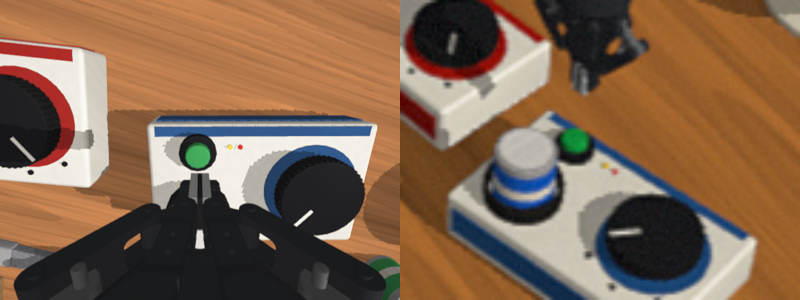

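The closed fingers line up with the green button (wrist view: button at (198,155), fingertips at (200,180), still about 67 mm above); the dial pointer still rests at the right dot. Descending, contact is expected at TCP z≈66.5 and full travel at ≈60.5.

Request:
carry_out([
  [-0.01,-0.01,0.3,0,0,0,-1],
  [-0.01,-0.01,0.5,0,0,0,-1],
  [-0.01,-0.01,0.6,0,0,0,-1],
  [-0.01,-0.01,0.62,0,0,0,-1],
  [-0.01,-0.01,0.62,0,0,0,-1],
])

```text
time: 9.52
ee_pos: [469.3, 93.8, 73.0]
tcp_rot: [3.14, 0.002, -2.845]
force: [-0.3, 0.6, 0.3]
opening: -0.001
```

Request:
carry_out([
  [0,0,0.03,0,0,0,-1],
  [0,0,0.06,0,0,0,-1],
  [0,0,0.06,0,0,0,-1],
])

```text
time: 9.9
ee_pos: [469.2, 93.8, 66.8]
tcp_rot: [3.139, 0.002, -2.845]
force: [-0.4, 0.3, 0.5]
opening: -0.0
```

Request:
carry_out([
  [0,0,0.03,0,0,0,-1],
  [0,0,0.05,0,0,0,-1],
  [0,0,0.05,0,0,0,-1],
])

```text
time: 10.28
ee_pos: [469.6, 93.8, 62.0]
tcp_rot: [3.14, 0.002, -2.845]
force: [-0.1, -0.3, 2.6]
opening: 0.001
```

Request:
carry_out([
  [0,0,0.02,0,0,0,-1],
  [0,0,0.03,0,0,0,-1],
  [0,0,0.03,0,0,0,-1],
])

```text
time: 10.65
ee_pos: [469.6, 93.8, 59.1]
tcp_rot: [3.14, 0.002, -2.845]
force: [-0.5, -0.2, 4.6]
opening: 0.002
```

Request:
carry_out([
  [0,0,0.02,0,0,0,-1],
  [0,0,0.025,0,0,0,-1],
  [0,0,0.025,0,0,0,-1],
])

```text
time: 11.02
ee_pos: [469.7, 93.8, 58.7]
tcp_rot: [3.14, 0.002, -2.845]
force: [-10.2, -0.7, 21.3]
opening: -0.002
```

Force jumped to 21 N with no further travel, so the button is at its stop. Lifting off.

Request:
carry_out([
  [0,0,-0.1,0,0,0,-1],
  [0,0,-0.4,0,0,0,-1],
  [0,0,-0.8,0,0,0,-1],
  [0,0,-1,0,0,0,-1],
  [0,0,-1,0,0,0,-1],
])

```text
time: 11.65
ee_pos: [470.7, 93.5, 159.9]
tcp_rot: [3.141, 0.005, -2.845]
force: [0.8, -0.1, -0.2]
opening: -0.004
```

Request:
carry_out([
  [0.4,0,-0.3,0,0,0,-1],
  [0.8,0,-0.3,0,0,0,-1],
  [1,0,-0.3,0,0,0,-1],
  [1,0,-0.3,0,0,0,-1],
  [1,0,-0.3,0,0,0,-1],
])

```text
time: 12.28
ee_pos: [375.0, 64.4, 188.7]
tcp_rot: [3.14, 0.004, -2.845]
force: [0.1, -0.5, -0.5]
opening: -0.004
```

Run:
```python
from h import *
c=viewer.camera("top");s=arm.get_state();print(s["ee_pos"],s["force"],s["time"])
b=viewer.camera("scene");print("btn z",[pix(*np.round(proj([471,93.7,94],b)),b).round(1)])
cv2.imwrite("pics/e10.png",cv2.resize(np.vstack([c["pixels"][160:335,90:520]]),None,fx=1.8,fy=1.8,interpolation=cv2.INTER_CUBIC))
```

```text
[375.18429165  64.40675256 188.85507481] [-0.21695021 -0.16664805 -0.22563824] 12.325
btn z [array([471.7,  92.3,  95.1])]
```

View pics/e10.png

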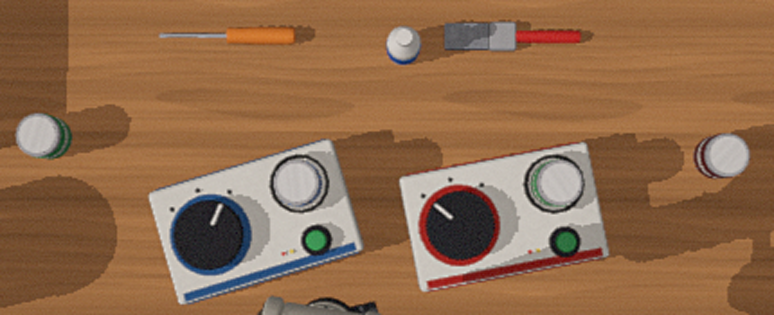

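The final view shows the blue pointer (216,215) aiming at the right dot (229,192). The button is back up (z≈95), the red mixer is unchanged, and everything loose is in place. Handing in.

```bash
python3 -c "
from station import arm
print(arm.job_done())"
```

```text
the job is handed in; nothing more can be done
None
```

I turned the blue mixer's dial one click clockwise, from the middle detent (0.70 rad) to the right one (1.40 rad). I then pressed its green start button fully in and let go, and handed the job in at about 12.3 s.

**Dial:** I pressed the closed fingertips on the dial's top with about 7 N and dragged it about 32°. After I lifted off, the spring cam carried it the rest of the way. In the last picture the pointer aims at the right dot, about 40° from where it began.

**Button:** It reached its stop: the force rose from about 5 N to 21 N with almost no further travel. It came back up on release, with its top measured at about 95 mm against a nominal 94 mm.

**Everything else:** In the last picture the red mixer, tins, bottle, brush and screwdriver look unmoved, and the arm is clear of everything.

**Disagreement:** With the gripper shut, the fingertips ended about 28 mm above the reported TCP height. I noticed it from the missing contact force and the wrist camera's depth image, and found the contact heights by force instead.

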